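Press the mended notebook

TASK

Take the narrow red notebook from under the wooden riser and lay it flat and square in the book press, papered end in, close to the yellow back stop and midway between the yellow lines. Then throw the red lever over towards the back of the press, ease the crank up a little so that the pawl springs out of the ratchet, and let the crank turn back slowly until the platen rests on the notebook: never let the platen drop. Leave everything else on the desk where it is.

Things in the scene. Friction and masses are not known exactly. Their poses are not given: they have to be found in the camera images.
- notebook: Narrow red hardback notebook, 200 x 56 x 26 mm, 0.19 to 0.31 kg, lying flat. Origin: centre of its underside; x along its length to the papered (light-blue wrapped) end, y across its width. At the start only the papered end sticks out of the riser, 75 to 95 mm. In the press it must be held by the plain end, as platen and head are over the papered one.
- book_head (a point): Centre of the papered end face of the notebook, 100 mm from its middle along its x, at mid thickness.
- book_tail (a point): Centre of the plain red end face of the notebook, 100 mm from its middle along its -x, at mid thickness.
- riser: Fixed wooden desk riser, 190 (x) x 270 (y) x 60 mm high: a 14 mm top board on two 14 mm side boards, 46 mm clear beneath, open front and back. Origin: centre of its footprint at desk level. Its open front (-x) is where the notebook sticks out; it faces roughly to the robot's left (+y of the world).
- press: Fixed teal book press, a C-frame. Origin: on the centre line of its base, at desk level; x towards its back, y to the left of someone at its front, z up. All mm here and in other entries are in this frame. Column behind x = 70. Overhanging head x = -35 to 120, y = -40 to 40, z = 150 to 235. Ratchet wheel, radius 37, right of the head: shaft at x = 0, z = 190, y = -61 to -74.
- bed (a point): Point of the bed's top face at x = 0, y = 0 of the press, 15 mm above the desk. Grey bed plate, x = -150 to 130, y = -75 to 75. Yellow back stop 20 mm high, front face at x = 60. Thin yellow lines along the bed at y = -34 and 34. Under the platen it is open to front and sides, so the notebook can come in sideways; home (10 mm short of the stop) its plain end is at x = -150.
- platen: The platen that comes down: aluminium plate 90 (x) x 110 (y) x 15 mm with a weight block and a ram above. Origin: centre of its underside, at x = 15, y = 0 of the press and, with crank at 0, 90 mm above the desk (75 mm above the bed); it sinks 25 mm per rad of crank. It weighs about 2 kg and runs down if neither pawl nor hand holds it: let go, it passes 0.12 m/s within a few mm.
- crank (a joint): Angle of the crank, rad: grows as the platen comes down (top of the circle moving to the back of the press), negative = winding up. Starts at about 0, held by the pawl; the platen rests on the notebook at about 1.96; range -0.88 to 2.98. Once the pawl is out it takes 5 to 9 N at the handle to hold it.
- crank_axis (a point): Centre of the crank shaft, 190 mm above the desk, at x = 0, y = 0 of the press; the shaft lies along the press's y.
- crank_handle (a point): Middle of the black crank handle, a freely spinning round grip 25 mm thick, 100 mm long, along the press's y, left of the press at y = 140, 75 mm from the shaft axis. With crank = c it is at x = 75 sin(c - 1.48), z = 190 + 75 cos(c - 1.48). The crank arm is at y = 75 to 85.
- pawl (a joint): Brass pawl over the ratchet wheel, rad: 0 = engaged, 0.42 = lifted out. Hinge pin at x = 48, y = -67, z = 245. A light spring lifts it once the lever is thrown, but while it carries the load it stays jammed in its tooth even with the lever thrown; it springs out once the crank is wound up by about 0.12 rad (0.2 is ample), and stays out while the lever is thrown.
- lever (a joint): Weighted pawl lever, rad: 0 = leaning to the front (its weight presses the pawl in), 1.0 = thrown over to the back (the pawl is free to spring out). Over-centre: past the middle (0.5) it falls to that side by its own weight; takes about 1 N at the knob.
- lever_knob (a point): Centre of the red ball knob, 30 mm across, on the pawl lever, 75 mm from its pin at x = 48, y = -100, z = 245. It swings in the press's x-z plane, from 36 mm in front of the pin to 36 mm behind it, 66 mm above the pin at both ends. Push it from the front towards +x of the press.
- mug: Dark blue mug, 80 mm across, 90 mm high, behind the press on its right. Origin under its centre. Bystander.
- glue: White glue bottle with orange cap, 48 mm across, 120 mm high, behind the press on its right. Origin under its centre. Bystander.
- stapler: Black and blue stapler, 150 x 36 x 44 mm, on the desk left of the press. Origin under its centre. Bystander.
- paperback: Green paperback, 110 x 170 x 22 mm, lying on the riser. Origin under its centre. Bystander.
There are look-alikes about, which are no part of the job. There is more than one size of the notebook; the one meant has the size given above.

How it is judged (in metres and radians):
On the way, in this order (a step that is already met when the one before it is completed fails the run):
1. the notebook lies in place on the bed, let go, with the platen still up (x of book_head in the frame of press between 0.035 and 0.065 m and y of notebook in the frame of press between -0.015 and 0.015 m and y of book_head in the frame of press between -0.018 and 0.018 m and z of book_head in the frame of press below 0.033 m and z of notebook in the frame of press below 0.02 m and angle between notebook's own z axis and vertical below 0.1 rad and contact force between the fingers and notebook below 0.3 N and value of joint crank below 0.2 rad), for 0.2 s.
2. the pawl is out of the ratchet with the platen still up (value of joint pawl above 0.2 rad and value of joint crank below 0.48 rad), for 0.1 s.
At the end, for the whole second after the job is handed in: The notebook lies flat on the press bed with its papered end under the platen, 25 mm or less short of the back stop, centred between the lines within 15 mm (18 mm at its end), and the platen rests on it with its own weight (over 5 N), everything at rest (x of book_head in the frame of press between 0.035 and 0.065 m and y of notebook in the frame of press between -0.015 and 0.015 m and y of book_head in the frame of press between -0.018 and 0.018 m and z of book_head in the frame of press below 0.033 m and z of notebook in the frame of press below 0.02 m and angle between notebook's own z axis and vertical below 0.1 rad and contact force between platen and notebook above 5 N and value of joint crank above 1.6 rad and linear speed of notebook below 0.01 m/s and velocity of joint crank below 0.1 rad/s); the robot touches nothing.
It fails at once if the platen is let drop (faster than 0.12 m/s) (velocity of joint crank above 4.8 rad/s).
It fails at once if something else on the desk is moved by more than 40 mm (distance of any of mug, glue, stapler, paperback from where it was at the start of the episode above 0.04 m).
It also fails if it takes over 72 s, if anything falls off the work surface, if the arm or the gripper's body presses on something with over 40 N, if the wrist force passes 120 N, or if a joint passes its speed limit or range.

ROBOT

A 6-joint arm with a two-finger parallel gripper is mounted at the origin on the work surface. World frame = base frame: x ahead of the robot, y to its left, z up, the work surface at z = 0. Lengths are in mm, angles in rad, forces in N, time in s.
With the tool pointing down it reaches from about 300 to 850 mm from the base axis. Payload 4.2 kg.
Tool frame: the origin (TCP) lies on the centre line of the jaws, within the pads' length; the fingertips stand 17 mm ahead of it and the grasp point (between the pads) lies 2 mm behind it; y points along the fingers, x is the direction in which the jaws open and shut, and the axes are right-handed (so a half turn about y gives the same grasp; the last joint's range is limited). The gripper opens to 91 mm and grips with 3 to 60 N. Pads are 32 mm wide; open, the fingers measure 118 mm over their backs; the gripper's body (76 mm by 178 mm) begins 60 mm behind the grasp point.
Start: joints at [-1.256, 0.32, 1.565, -0, 1.257, -0.02], TCP at [188.937, -543.09, 208.576] pointing down, gripper open.
Joint ranges: [-3.11, 3.11], [-0.84, 2.01], [0.21, 2.61], [-1.34, 4.49], [0.05, 2.63], [-2.56, 2.56]. Speed limits (rad/s): [2.57, 2.57, 3.14, 3.14, 3.14, 3.14].

INTERFACE

Orientations are given as [roll, pitch, yaw] about the fixed x, y, z axes, in that order (R = Rz(yaw) Ry(pitch) Rx(roll)).
In Python, from cell import readout, optics, ticket gives the robot as it stands. The module is installed in compiled form; this text tells all that it offers.
- The arm moves only by the shell command python3 -m inch 'ROWS' [OPENING]. ROWS is JSON, a list of rows, each an object of numbers: "x", "y", "z": the shift along the tool's x, y, z as a fraction of full scale; "yaw": the turn about the tool's y as a fraction of full scale. A call has 1 to 12 rows; each row is the pose to reach, as a shift and turn from the pose measured when the call began, along the tool's axes at that moment; what a row does not reach only later rows make up. Full scale, the value 1, is 0.1 m for a shift and 90 degrees for a turn. A row lasts 1/8 s, in which the tool goes at most 62.5 mm and 10.7 degrees, less where a joint would pass 70% of its speed; a pose out of reach is approached as far as the arm can. A call with a number of a shift or a turn outside -1 to 1 is refused whole. A call with a gripper value outside its range is refused whole. OPENING is the closure, from 0 (fully open) to 1 (shut), set as the call begins (- or left out, the last holds). The fingers move at their own pace and stop on an object; the grip force is fixed at half the most. Time passes only in rows, so rows that repeat a pose let the fingers close. It gives the time, the measured TCP pose, the force and the opening at its end, in the units of the state.
- readout.state(): the state, without advancing time (a new reading comes with each control period).
- optics.read_camera(name): name is "side" or "top" or "wrist"; returns (picture, depth): 384x512x3 uint8, blue, green, red; 384x512 float32, mm along the optical axis (not along the pixel's ray), 0 where there is no reading.
- optics.camera_params(name): a dict with "intrinsics" (3x3 intrinsics, pixels), "origin" and "orientation" of the camera in the world; the wrist camera has in their place "tool_from_camera" (4x4, takes a point from camera to tool coordinates, whose origin is the TCP and whose axes are the tool frame's). Camera axes: x right, y down, z forward; pixel columns grow to the right and rows downward; lengths in mm; the calibration is good to about 2 mm. A picture is of the moment at which its call begins: read the wrist's pose just before it. camera_params takes no time and is no camera call.
- ticket.hand_in(): hands the job in, once; it reports no verdict.
The state is a dict: "time_s": time; "qpos": joint angles; "qd": joint speeds; "joint_efforts": joint torques, N m; "eef_pos": TCP position; "ee_rot": TCP orientation; "wrist_force": force on the tool from outside, world axes, zero at the start; "torque": the same for the moment, N m; "gripper_width": finger opening in mm.
Only numpy, scipy, OpenCV 4.12 (cv2) and the standard library are available. Lean on these libraries where they do the work, as an engineer would, in place of code of your own. Each camera call takes 0.05 s, during which the arm holds its last target. There are 200 camera calls.

## Working session

There is one attempt and no reset: what is moved stays moved. The work goes in short steps, Python scripts to look and compute and a shell command to move; the robot and the scene stay as the last step left them, time stands still between calls to the robot, and variables do not carry over. Pictures are saved under pics/ and viewed, about 8 in all and at most 12, crops included, and the job is handed in when it is done.

```bash
mkdir -p pics; cat > h.py <<'E'
import numpy as np,cv2
from scipy.spatial.transform import Rotation as Ro
from cell import readout,optics,ticket
def toolT(s=None):
    s=s or readout.state(); T=np.eye(4); T[:3,:3]=Ro.from_euler('xyz',s['ee_rot']).as_matrix(); T[:3,3]=s['eef_pos']; return T
def grab(n):
    T=toolT(); im,d=optics.read_camera(n); p=optics.camera_params(n); K=np.array(p['intrinsics'])
    if n=='wrist': C=T@np.array(p['tool_from_camera'])
    else:
        C=np.eye(4); o=np.array(p['orientation']); C[:3,:3]=o if o.shape==(3,3) else Ro.from_euler('xyz',o).as_matrix(); C[:3,3]=p['origin']
    v,u=np.mgrid[:384,:512]; r=np.stack([(u-K[0,2])/K[0,0],(v-K[1,2])/K[1,1],np.ones_like(u)],-1)
    P=(r*d[...,None])@C[:3,:3].T+C[:3,3]; P[d==0]=np.nan
    return im,P
E
python3 - <<'E'
from h import *
print(readout.state())
a=[]
for n in('top','side','wrist'):
    im,P=grab(n); np.savez(n,im=im,P=P); a.append(im); print(n,optics.camera_params(n))
cv2.imwrite('pics/top.png',cv2.resize(a[0],(800,600))); cv2.imwrite('pics/side.png',cv2.resize(a[1],(800,600)))
E
```

```text
{'time_s': 0.0, 'qpos': array([-1.25598715e+00,  3.20303005e-01,  1.56569092e+00, -1.84166822e-05,
        1.25738618e+00, -2.00209830e-02]), 'qd': array([0.00118451, 0.00165746, 0.00135697, 0.00078155, 0.0008782 ,
       0.00040747]), 'joint_efforts': array([-3.09827839e-03, -4.12471676e+01, -2.31978303e+01,  7.25583080e-02,
        4.56156337e-02, -1.40120565e-04]), 'eef_pos': array([ 188.77284159, -542.57964319,  207.70929716]), 'ee_rot': array([-1.57077805,  0.00178744, -1.23596045]), 'wrist_force': array([-0.00458102,  0.27827989, -0.442949  ]), 'torque': array([-0.01300851,  0.03932557,  0.02054741]), 'gripper_width': 91.05916283658821}
top {'intrinsics': array([[473.99584804,   0.        , 264.48312103],
       [  0.        , 473.99584804, 192.5927207 ],
       [  0.        ,   0.        ,   1.        ]]), 'origin': array([ 440.65786667,  -62.42861365, 1436.18406543]), 'orientation': array([-3.09569724,  0.01300387, -1.58315508])}
side {'intrinsics': array([[387.26416461,   0.        , 253.77799762],
       [  0.        , 387.26416461, 197.04195879],
       [  0.        ,   0.        ,   1.        ]]), 'origin': array([-100.48529488,  747.60455359,  993.18249272]), 'orientation': array([-2.24383255, -0.0153684 , -2.50042426])}
wrist {'intrinsics': array([[319.46499291,   0.        , 257.48650537],
       [  0.        , 319.46499291, 184.19256236],
       [  0.        ,   0.        ,   1.        ]]), 'tool_from_camera': array([[ 9.99999941e-01, -2.77267233e-04, -2.05161560e-04,
         2.87147070e-01],
       [ 1.22297500e-04, -2.71141373e-01,  9.62539527e-01,
        -1.76620584e+02],
       [-3.22508458e-04, -9.62539495e-01, -2.71141323e-01,
         7.68193174e+01],
       [ 0.00000000e+00,  0.00000000e+00,  0.00000000e+00,
         1.00000000e+00]])}
```

View pics/top.png

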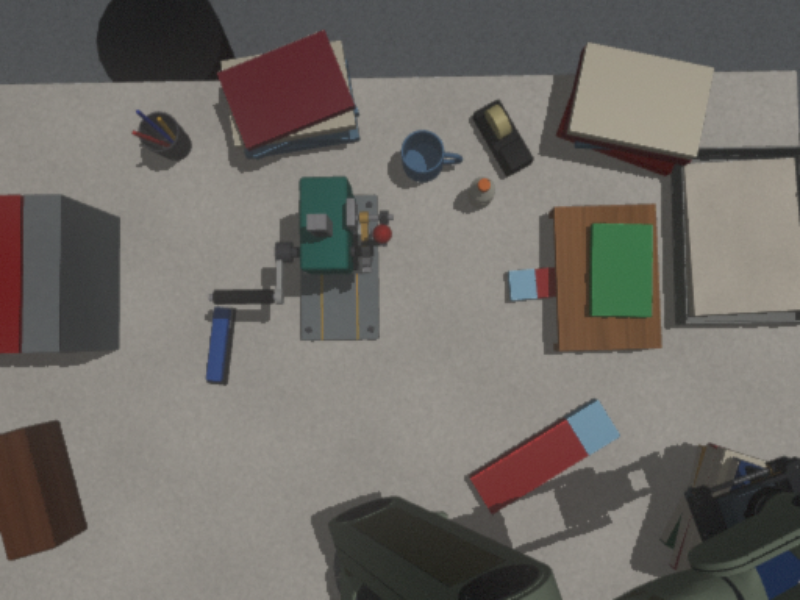

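View pics/side.png

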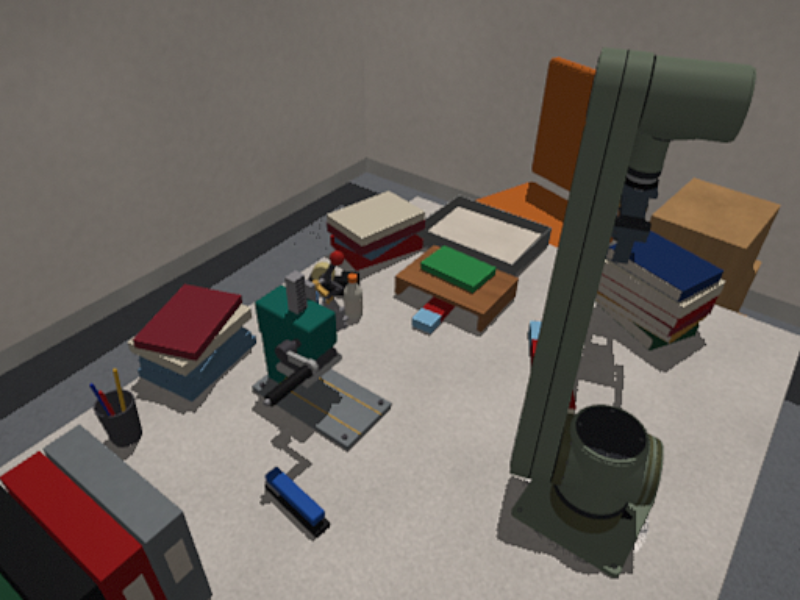

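Candidates: the red/light-blue book under the riser (top view px 525,285), and the larger red/blue book lying open on the desk (545,455). By the description it's the first one: only its papered end sticks out. Next I measure it and the press, with one close crop.

```bash
python3 - <<'E'
from h import *
z=np.load('top.npz'); im,P=z['im'].astype(int),z['P']
b,g,r=im[...,0],im[...,1],im[...,2]
v,u=np.mgrid[:384,:512]
def box(m,n):
    p=P[m]; p=p[~np.isnan(p[:,0])]; c,s,a=cv2.minAreaRect(p[:,:2].astype(np.float32)); print(n,len(p),np.round(c,1),np.round(s,1),round(a,2),'z',np.round(np.percentile(p[:,2],[5,50,95]),1))
    print('   corners',np.round(cv2.boxPoints((c,s,a)),0).tolist())
R=lambda a,b_,c,d:(u>a*.64)&(u<c*.64)&(v>b_*.64)&(v<d*.64)
book=R(495,255,556,310)
red=(r>90)&(g<70)&(b<80); blu=(b>150)&(b-r>40)
box(book&red,'red'); box(book&blu,'blue'); box(book&(red|blu)&(P[...,2]>15),'both')
big=R(460,390,630,520); box(big&(red|blu)&(P[...,2]>8),'bigbook')
box(R(540,190,670,360)&(P[...,2]>50)&(P[...,2]<68),'riser')
box(R(295,280,385,345)&(P[...,2]>8)&(P[...,2]<22),'bedfront')
box(R(290,170,400,345)&(P[...,2]>8)&(P[...,2]<22),'bed')
box(R(295,170,360,275)&(P[...,2]>225)&(P[...,2]<245),'head')
box(R(205,285,275,310)&(P[...,2]>150),'handle')
box(R(370,220,395,250)&red,'knob')
y=R(300,272,380,340)&(r-b>40)&(P[...,2]<25)
p=P[y]; 
for k in (p[:,1]>p[:,1].mean(),p[:,1]<p[:,1].mean()):
    q=p[k]; print('line',len(q),q.mean(0).round(1),np.polyfit(q[:,0],q[:,1],1))
cv2.imwrite('pics/crop.png',cv2.resize(z['im'][100:260,170:430],None,fx=3,fy=3,interpolation=2))
E
```

```text
red 136 [ 538.7 -289.9] [56.9 21.9] 0.13 z [20.6 26.3 30.1]
   corners [[510.0, -279.0], [510.0, -301.0], [567.0, -301.0], [567.0, -279.0]]
blue 279 [ 535.6 -253. ] [53.  47.7] 4.29 z [20.9 25.9 30.9]
   corners [[507.0, -231.0], [511.0, -279.0], [564.0, -275.0], [560.0, -227.0]]
both 415 [ 537.5 -265.4] [56.5 73.3] 2.75 z [20.8 26.  30.6]
   corners [[508.0, -230.0], [511.0, -303.0], [567.0, -301.0], [564.0, -227.0]]
bigbook 2476 [ 211.1 -286.4] [ 79.4 280.6] 30.71 z [31.4 36.5 41.2]
   corners [[105.0, -186.0], [249.0, -427.0], [317.0, -387.0], [174.0, -145.0]]
riser 3717 [ 545.4 -405.8] [270.4 191.8] 0.89 z [54.9 60.  64.7]
   corners [[409.0, -312.0], [412.0, -504.0], [682.0, -500.0], [679.0, -308.0]]
bedfront 1797 [489.3  97. ] [148.4 114.7] 89.53 z [ 9.8 14.6 19.4]
   corners [[431.0, 23.0], [546.0, 22.0], [547.0, 171.0], [433.0, 172.0]]
bed 2268 [585.7  82.6] [193.4 330.7] 79.9 z [ 9.7 14.5 19.4]
   corners [[406.0, 16.0], [732.0, -42.0], [765.0, 149.0], [440.0, 207.0]]
head 1619 [626.9  87.6] [ 98.9 153.3] 89.41 z [229.8 234.2 238.5]
   corners [[550.0, 39.0], [703.0, 37.0], [704.0, 136.0], [551.0, 138.0]]
handle 390 [509.6 240.7] [109.1  24.2] 89.41 z [198.5 206.6 211.5]
   corners [[497.0, 186.0], [521.0, 186.0], [522.0, 295.0], [498.0, 295.0]]
knob 84 [597.3  -2.5] [22.4 21.9] 5.37 z [317.3 322.1 326.5]
   corners [[585.0, 7.0], [587.0, -14.0], [609.0, -12.0], [607.0, 9.0]]
line 36 [486.  131.9  15. ] [1.43717954e-02 1.24909496e+02]
line 48 [493.   64.6  14.5] [5.55079577e-03 6.18703548e+01]
```

View pics/crop.png

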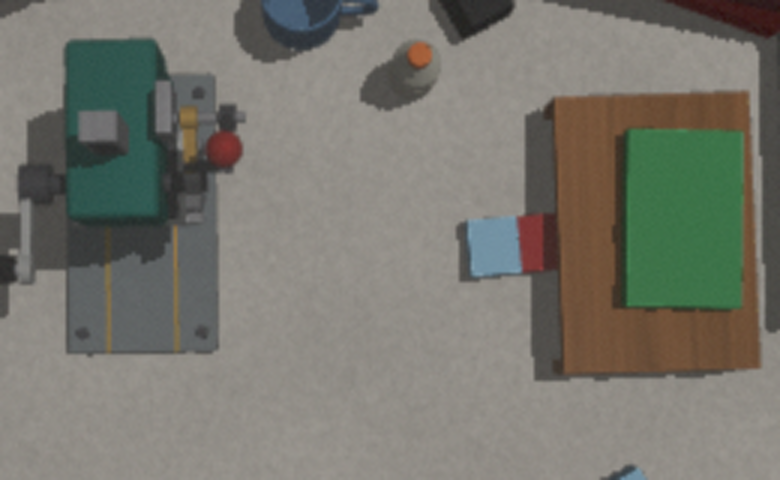

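Confirmed: the riser's book is 56 mm wide and its top is at 26 mm. The open one is 79 x 280 x 36 mm, so it is a look-alike. Papered end ≈ (536,-229); press origin ≈ (584,98.5), yaw ≈ 0. I'll approach over the riser's front edge with the jaws along world x.

```bash
cat >> h.py <<'E'
def go(x,y,z,psi):
    s=readout.state(); T=toolT(s); d=T[:3,:3].T@(np.array([x,y,z])-T[:3,3]); a=Ro.from_matrix(T[:3,:3]).as_matrix()[:,0]; p=np.arctan2(a[1],a[0])
    print('t',round(s['time_s'],2),'pos',s['eef_pos'].round(1),'psi',round(np.degrees(p),2),'F',s['wrist_force'].round(1),'w',round(s['gripper_width'],1),'-> rows x,y,z',(d/100).round(3),'yaw+-',round((psi-np.degrees(p))/90,3))
E
python3 -m inch '[{"x":-0.5,"z":1,"yaw":0.787},{"x":-0.5,"z":1,"yaw":0.787},{"x":-0.5,"z":1,"yaw":0.787},{"x":-0.5,"z":1,"yaw":0.787},{"x":-0.5,"z":1,"yaw":0.787},{"x":-0.5,"z":1,"yaw":0.787},{"x":-0.5,"z":1,"yaw":0.787},{"x":-0.5,"z":1,"yaw":0.787}]' 0
python3 -c "from h import *; go(537,-258,208,0)"
```

```text
t 0.15 pos [ 188.8 -542.7  207.9] psi -70.82 F [-0.9  0.3  0.2] w 91.0 -> rows x,y,z [-1.545e+00  1.000e-03  4.224e+00] yaw+- 0.787invalid input at $[0]: expected keys x, y, z, yaw
```

```bash
sed -i "s/(psi-np.degrees(p))\/90/-(psi-np.degrees(p))\/90/" h.py
python3 -m inch '[{"x":-0.5,"y":0,"z":1,"yaw":-0.787},{"x":-0.5,"y":0,"z":1,"yaw":-0.787},{"x":-0.5,"y":0,"z":1,"yaw":-0.787},{"x":-0.5,"y":0,"z":1,"yaw":-0.787},{"x":-0.5,"y":0,"z":1,"yaw":-0.787},{"x":-0.5,"y":0,"z":1,"yaw":-0.787},{"x":-0.5,"y":0,"z":1,"yaw":-0.787},{"x":-0.5,"y":0,"z":1,"yaw":-0.787}]' 0
python3 -c "from h import *; go(537,-258,208,0)"
```

```text
time_s: 1.15
eef_pos: [266.8, -462.5, 207.7]
ee_rot: [-1.569, 0.001, -0.001]
wrist_force: [0.8, -0.7, 0.7]
gripper_width: 91.3
t 1.15 pos [ 266.8 -462.5  207.7] psi -0.06 F [ 0.8 -0.7  0.7] w 91.3 -> rows x,y,z [ 2.700e+00 -1.000e-03  2.048e+00] yaw+- -0.001
```

```bash

python3 -m inch '[{"x":1,"y":0,"z":1,"yaw":0},{"x":1,"y":0,"z":1,"yaw":0},{"x":1,"y":0,"z":1,"yaw":0}]' 
python3 -m inch '[{"x":1,"y":0,"z":1,"yaw":0},{"x":1,"y":0,"z":1,"yaw":0},{"x":1,"y":0,"z":1,"yaw":0}]' 
python3 -m inch '[{"x":0.7,"y":0,"z":0.05,"yaw":0},{"x":0.7,"y":0.5,"z":0.05,"yaw":-0.028},{"x":0.7,"y":1,"z":0.05,"yaw":-0.028},{"x":0.7,"y":1,"z":0.05,"yaw":-0.028},{"x":0.7,"y":1,"z":0.05,"yaw":-0.028}]' 
python3 - <<'E'
from h import *
go(537,-258,22,2.5)
im,P=grab('wrist'); b,g,r=[im[...,i].astype(int) for i in range(3)]
m=(b>120)&(b-r>40)&(P[...,2]>18)&(P[...,2]<34); p=P[m][:,:2].astype(np.float32); print(m.sum(),cv2.minAreaRect(p),cv2.boxPoints(cv2.minAreaRect(p)))
cv2.imwrite('pics/w1.png',im)
E
```

```text
time_s: 1.52
eef_pos: [368.5, -360.4, 207.8]
ee_rot: [-1.568, 0.0, 0.0]
wrist_force: [-1.2, 0.5, 0.6]
gripper_width: 91.5
time_s: 1.9
eef_pos: [470.0, -258.7, 207.8]
ee_rot: [-1.568, 0.001, 0.002]
wrist_force: [0.8, 0.1, -1.5]
gripper_width: 90.9
time_s: 2.52
eef_pos: [540.7, -254.6, 109.5]
ee_rot: [-1.57, -0.002, 0.045]
wrist_force: [0.0, -0.4, 0.5]
gripper_width: 91.0
t 2.52 pos [ 540.7 -254.6  109.5] psi 2.57 F [ 0.  -0.4  0.5] w 91.0 -> rows x,y,z [-0.04   0.875 -0.033] yaw+- 0.001
3748 ((534.839599609375, -252.4185791015625), (55.70981216430664, 49.9161262512207), 4.059921741485596) [[ 505.28757 -229.49527]
 [ 508.82162 -279.28613]
 [ 564.3916  -275.3419 ]
 [ 560.85754 -225.55103]]
```

View pics/w1.png

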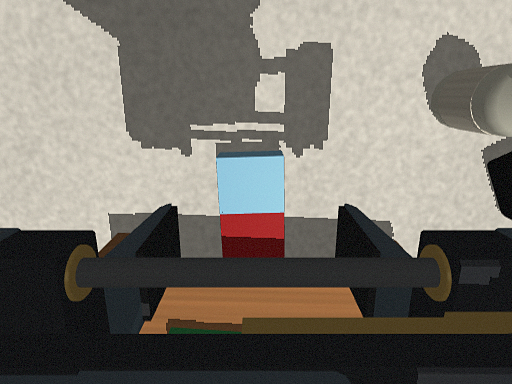

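The wrist view shows the papered end (px 216–285, 150–215) centred between the jaws. Refined reading: centre x≈535, yaw≈4°. I'll descend, grip and draw it out.

```bash

python3 -m inch '[{"x":-0.05,"y":0.3,"z":-0.03,"yaw":-0.017},{"x":-0.05,"y":0.6,"z":-0.03,"yaw":-0.017},{"x":-0.05,"y":0.88,"z":-0.03,"yaw":-0.017},{"x":-0.05,"y":0.88,"z":-0.03,"yaw":-0.017},{"x":-0.05,"y":0.88,"z":-0.03,"yaw":-0.017}]' 0
python3 -m inch '[{"x":0,"y":0,"z":0,"yaw":0},{"x":0,"y":0,"z":0,"yaw":0},{"x":0,"y":0,"z":0,"yaw":0},{"x":0,"y":0,"z":0,"yaw":0},{"x":0,"y":0,"z":0,"yaw":0},{"x":0,"y":0,"z":0,"yaw":0}]' 1
python3 -m inch '[{"x":0,"y":-0.02,"z":0.2,"yaw":0},{"x":0,"y":-0.02,"z":0.4,"yaw":0},{"x":0,"y":-0.02,"z":0.6,"yaw":0},{"x":0,"y":-0.02,"z":0.8,"yaw":0},{"x":0,"y":-0.02,"z":1,"yaw":0},{"x":0,"y":-0.02,"z":1,"yaw":0}]' 1
```

```text
time_s: 3.2
eef_pos: [538.1, -258.8, 24.6]
ee_rot: [-1.573, -0.007, 0.071]
wrist_force: [0.6, -0.6, -0.6]
gripper_width: 91.4
time_s: 3.95
eef_pos: [538.0, -258.8, 24.5]
ee_rot: [-1.573, -0.007, 0.071]
wrist_force: [1.0, -0.2, 0.4]
gripper_width: 34.2
time_s: 4.7
eef_pos: [530.6, -157.4, 26.3]
ee_rot: [-1.573, -0.006, 0.074]
wrist_force: [0.8, 0.4, 0.5]
gripper_width: -0.0
```

```bash
python3 - <<'E'
from h import *
im,P=grab('wrist'); t,P2=grab('top'); cv2.imwrite('pics/w2.png',np.hstack([im,t])[:, :][::1] if 0 else cv2.resize(np.hstack([im,t]),(800,300)))
E
```

```text
(no output)
```

View pics/w2.png

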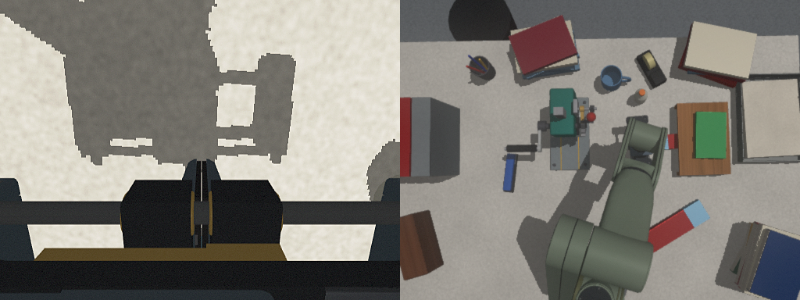

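```bash
python3 -m inch '[{"x":0,"y":-0.5,"z":-0.1,"yaw":0},{"x":0,"y":-1,"z":-0.3,"yaw":0},{"x":0,"y":-1,"z":-0.5,"yaw":0},{"x":0,"y":-1,"z":-0.7,"yaw":0}]' 0
python3 - <<'E'
from h import *
go(537,-258,22,4)
im,P=grab('wrist'); b,g,r=[im[...,i].astype(int) for i in range(3)]
m=(b>120)&(b-r>40)&(P[...,2]>8)&(P[...,2]<50); p=P[m][:,:2].astype(np.float32); print(m.sum(),cv2.minAreaRect(p),cv2.boxPoints(cv2.minAreaRect(p)),np.median(P[m][:,2]))
cv2.imwrite('pics/w3.png',im)
E
```

```text
time_s: 5.3
eef_pos: [535.0, -230.0, 126.1]
ee_rot: [-1.573, -0.007, 0.071]
wrist_force: [-0.2, -0.0, -0.3]
gripper_width: 37.5
t 5.3 pos [ 535.  -230.   126.1] psi 4.09 F [-0.2 -0.  -0.3] w 37.5 -> rows x,y,z [-0.007  1.041 -0.279] yaw+- 0.001
3135 ((535.130615234375, -252.57017517089844), (56.068660736083984, 50.30766677856445), 4.2957305908203125) [[ 505.2909  -229.5869 ]
 [ 509.0592  -279.75323]
 [ 564.97034 -275.55347]
 [ 561.202   -225.38712]] 26.809121151272564
```

View pics/w3.png

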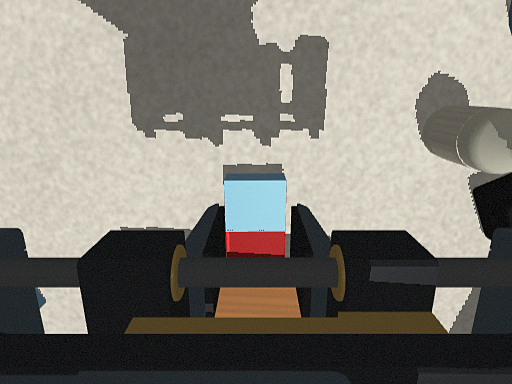

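```bash
python3 - <<'E'
from h import *
im,P=grab('wrist'); T=np.linalg.inv(toolT())
Q=P@T[:3,:3].T+T[:3,3]
q=Q[(Q[...,1]>-60)&(Q[...,1]<60)&(abs(Q[...,0])<70)&(abs(Q[...,2])<40)]
print(len(q),q.min(0),q.max(0)); 
for y0 in range(-60,60,10):
    k=q[(q[:,1]>=y0)&(q[:,1]<y0+10)]; print(y0,len(k),k.min(0).round() if len(k) else '',k.max(0).round() if len(k) else '')
print(readout.state()['gripper_width'])
E
```

```text
3210 [-32.49158399 -59.98656068 -18.54109539] [33.40669878 -5.59862165 16.40767813]
-60 904 [-32. -60. -19.] [ 33. -50.  16.]
-50 701 [-32. -50. -18.] [ 33. -40.  16.]
-40 558 [-31. -40. -18.] [ 32. -30.  16.]
-30 486 [-30. -30. -10.] [ 31. -20.  16.]
-20 430 [-29. -20. -15.] [ 30. -10.  16.]
-10 131 [-27. -10. -18.] [27. -6. 16.]
0 0  
10 0  
20 0  
30 0  
40 0  
50 0  
45.9004937147662
```

By the wrist depth the fingertips sit about 6 mm behind the reported TCP, not 17 mm ahead, so the fingers shut above the notebook and it has not moved. I'll go about 25 mm lower and watch the force.

```bash
python3 -m inch '[{"x":-0.01,"y":0.1,"z":-0.28,"yaw":0},{"x":-0.01,"y":0.1,"z":-0.28,"yaw":0},{"x":-0.01,"y":0.1,"z":-0.28,"yaw":0},{"x":-0.01,"y":0.5,"z":-0.28,"yaw":0},{"x":-0.01,"y":1,"z":-0.28,"yaw":0},{"x":-0.01,"y":1,"z":-0.28,"yaw":0}]' 0
python3 -m inch '[{"x":0,"y":0.1,"z":0,"yaw":0},{"x":0,"y":0.15,"z":0,"yaw":0},{"x":0,"y":0.2,"z":0,"yaw":0},{"x":0,"y":0.24,"z":0,"yaw":0},{"x":0,"y":0.27,"z":0,"yaw":0},{"x":0,"y":0.27,"z":0,"yaw":0}]' 0
python3 -m inch '[{"x":0,"y":0,"z":0,"yaw":0},{"x":0,"y":0,"z":0,"yaw":0},{"x":0,"y":0,"z":0,"yaw":0},{"x":0,"y":0,"z":0,"yaw":0},{"x":0,"y":0,"z":0,"yaw":0},{"x":0,"y":0,"z":0,"yaw":0},{"x":0,"y":0,"z":0,"yaw":0},{"x":0,"y":0,"z":0,"yaw":0}]' 1
```

```text
time_s: 6.15
eef_pos: [533.3, -256.3, 21.8]
ee_rot: [-1.568, 0.003, 0.07]
wrist_force: [-0.7, -0.3, 0.9]
gripper_width: 91.2
time_s: 6.9
eef_pos: [533.4, -256.3, -4.9]
ee_rot: [-1.568, 0.002, 0.07]
wrist_force: [-0.4, 0.8, 2.4]
gripper_width: 91.2
time_s: 7.9
eef_pos: [533.4, -256.3, -5.0]
ee_rot: [-1.568, 0.002, 0.07]
wrist_force: [0.6, 0.5, -1.6]
gripper_width: 55.7
```

```bash
python3 -m inch '[{"x":0,"y":-0.03,"z":0,"yaw":0},{"x":0,"y":-0.03,"z":0.2,"yaw":0},{"x":0,"y":-0.03,"z":0.4,"yaw":0},{"x":0,"y":-0.03,"z":0.6,"yaw":0},{"x":0,"y":-0.03,"z":0.8,"yaw":0},{"x":0,"y":-0.03,"z":1,"yaw":0},{"x":0,"y":-0.03,"z":1,"yaw":0}]' 1
python3 -m inch '[{"x":0.08,"y":0,"z":0.2,"yaw":0},{"x":0.16,"y":0,"z":0.4,"yaw":0},{"x":0.24,"y":0,"z":0.55,"yaw":0},{"x":0.32,"y":0,"z":0.55,"yaw":0},{"x":0.32,"y":0,"z":0.55,"yaw":0}]' 1
python3 -c "from h import *; go(550,-100,0,-90)"
```

```text
time_s: 8.78
eef_pos: [526.1, -154.8, -1.7]
ee_rot: [-1.568, 0.003, 0.073]
wrist_force: [-1.2, -0.0, -1.8]
gripper_width: 56.0
time_s: 9.4
eef_pos: [555.1, -98.1, -1.5]
ee_rot: [-1.568, 0.002, 0.073]
wrist_force: [-0.7, -0.4, -3.2]
gripper_width: 55.9
t 9.4 pos [555.1 -98.1  -1.5] psi 4.18 F [-0.7 -0.4 -3.2] w 55.9 -> rows x,y,z [-0.052 -0.015 -0.015] yaw+- 1.046
```

```bash
python3 -m inch '[{"x":0,"y":-0.04,"z":0,"yaw":0.08},{"x":0,"y":-0.04,"z":0,"yaw":0.18},{"x":0,"y":-0.04,"z":0,"yaw":0.28},{"x":0,"y":-0.04,"z":0,"yaw":0.38},{"x":0,"y":-0.04,"z":0,"yaw":0.48},{"x":0,"y":-0.04,"z":0,"yaw":0.5}]' 1
python3 -m inch '[{"x":0,"y":0,"z":0,"yaw":0.1},{"x":0,"y":0,"z":0,"yaw":0.2},{"x":0,"y":0,"z":0,"yaw":0.3},{"x":0,"y":0,"z":0,"yaw":0.4},{"x":0,"y":0,"z":0,"yaw":0.5},{"x":0,"y":0,"z":0,"yaw":0.545},{"x":0,"y":0.05,"z":0,"yaw":0.545},{"x":0,"y":0.07,"z":0,"yaw":0.545}]' 1
python3 -m inch '[{"x":0,"y":0,"z":0,"yaw":0},{"x":0,"y":0,"z":0,"yaw":0},{"x":0,"y":0,"z":0,"yaw":0},{"x":0,"y":-0.2,"z":0,"yaw":0},{"x":0,"y":-0.6,"z":0,"yaw":0},{"x":0,"y":-1,"z":0,"yaw":0},{"x":0,"y":-1,"z":0,"yaw":0}]' 0
python3 -c "from h import *; go(398,-100,98,90)"
```

```text
time_s: 10.15
eef_pos: [555.0, -98.9, 2.4]
ee_rot: [-1.57, 0.003, -0.713]
wrist_force: [0.6, 0.5, -2.7]
gripper_width: 55.9
time_s: 11.15
eef_pos: [554.7, -99.1, -5.0]
ee_rot: [-1.573, 0.002, -1.568]
wrist_force: [-2.5, -0.9, 8.9]
gripper_width: 56.1
time_s: 12.02
eef_pos: [557.4, -99.8, 98.5]
ee_rot: [-1.565, 0.0, -1.567]
wrist_force: [-0.2, -0.3, 0.3]
gripper_width: 91.1
t 12.03 pos [557.4 -99.8  98.5] psi -89.81 F [-0.2 -0.3  0.3] w 91.1 -> rows x,y,z [-0.003 -0.004 -1.594] yaw+- -1.998
```

```bash
python3 -m inch '[{"x":0,"y":0,"z":-0.3,"yaw":-1},{"x":0,"y":0,"z":-0.6,"yaw":-1},{"x":0,"y":0,"z":-1,"yaw":-1},{"x":0,"y":0,"z":-1,"yaw":-1},{"x":0,"y":0,"z":-1,"yaw":-1},{"x":0,"y":0,"z":-1,"yaw":-1},{"x":0,"y":0,"z":-1,"yaw":-1},{"x":0,"y":0,"z":-1,"yaw":-1},{"x":0,"y":0,"z":-1,"yaw":-1},{"x":0,"y":0,"z":-1,"yaw":-1}]' 0
python3 -m inch '[{"x":-0.57,"y":0,"z":0,"yaw":-1},{"x":-0.57,"y":0,"z":0,"yaw":-1},{"x":-0.57,"y":0,"z":0,"yaw":-1},{"x":-0.57,"y":0,"z":0,"yaw":-1},{"x":-0.57,"y":0,"z":0,"yaw":-1},{"x":-0.57,"y":0,"z":0,"yaw":-1},{"x":-0.57,"y":0,"z":0,"yaw":-1},{"x":-0.57,"y":0,"z":0,"yaw":-1},{"x":-0.57,"y":0,"z":0,"yaw":-1},{"x":-0.57,"y":0,"z":0,"yaw":-1}]' 0
python3 - <<'E'
from h import *
go(398,-100,-5,90)
im,P=grab('wrist'); b,g,r=[im[...,i].astype(int) for i in range(3)]
t,Pt=grab('top'); b2,g2,r2=[t[...,i].astype(int) for i in range(3)]
for b,g,r,P in((b,g,r,P),(b2,g2,r2,Pt)):
    m=((b>120)&(b-r>40)|(r>70)&(g<70)&(b<80))&(P[...,2]>15)&(P[...,2]<35)&(P[...,0]>330)&(abs(P[...,1]+100)<70); p=P[m][:,:2].astype(np.float32); R=cv2.minAreaRect(p); print(m.sum(),R,cv2.boxPoints(R).round().tolist())
cv2.imwrite('pics/w4.png',cv2.resize(np.hstack([im,t]),(800,300)))
E
```

```text
time_s: 13.28
eef_pos: [456.7, -99.9, 97.2]
ee_rot: [-1.57, -0.004, 0.003]
wrist_force: [-0.6, -0.6, -0.6]
gripper_width: 91.2
time_s: 14.52
eef_pos: [399.3, -100.0, 96.6]
ee_rot: [-1.574, -0.001, 1.572]
wrist_force: [-0.5, -1.0, 0.3]
gripper_width: 91.2
t 14.53 pos [ 399.3 -100.    96.6] psi 90.04 F [-0.5 -1.   0.3] w 91.2 -> rows x,y,z [-1.000e-03  1.016e+00  1.600e-02] yaw+- 0.0
7582 ((459.58441162109375, -100.5720443725586), (152.82437133789062, 55.81388854980469), 0.6984462738037109) [[383.0, -74.0], [384.0, -129.0], [536.0, -128.0], [536.0, -72.0]]
819 ((510.02142333984375, -99.86781311035156), (53.57852554321289, 143.93731689453125), 89.83714294433594) [[438.0, -126.0], [582.0, -127.0], [582.0, -73.0], [438.0, -73.0]]
```

View pics/w4.png

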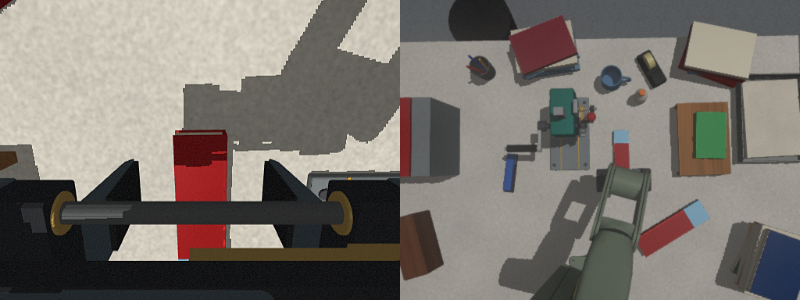

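The notebook is out and lies at x 383–583, y≈-100.6, square. I'll grip the plain end, lift, and move sideways into the press.

```bash
python3 -m inch '[{"x":-0.005,"y":0.4,"z":-0.05,"yaw":0},{"x":-0.005,"y":0.7,"z":-0.05,"yaw":0},{"x":-0.005,"y":0.9,"z":-0.05,"yaw":0},{"x":-0.005,"y":1,"z":-0.05,"yaw":0},{"x":-0.005,"y":1,"z":-0.05,"yaw":0}]' 0
python3 -m inch '[{"x":0,"y":0,"z":0,"yaw":0},{"x":0,"y":0,"z":0,"yaw":0},{"x":0,"y":0,"z":0,"yaw":0},{"x":0,"y":0,"z":0,"yaw":0},{"x":0,"y":0,"z":0,"yaw":0},{"x":0,"y":0,"z":0,"yaw":0},{"x":0,"y":0,"z":0,"yaw":0}]' 1
python3 -m inch '[{"x":0,"y":-0.1,"z":0,"yaw":0},{"x":0,"y":-0.2,"z":0,"yaw":0},{"x":0,"y":-0.3,"z":0,"yaw":0},{"x":0,"y":-0.4,"z":0,"yaw":0},{"x":0,"y":-0.4,"z":0,"yaw":0}]' 1
python3 - <<'E'
from h import *
go(455,98.5,35,90)
im,P=grab('side'); b,g,r=[im[...,i].astype(int) for i in range(3)]
m=(b>90)&(b-r>40)&(abs(P[...,1]+100)<70)&(abs(P[...,0]-560)<60)&(P[...,2]>5); q=P[m]; print(len(q)); print(np.percentile(q,[5,50,95],axis=0).round(1) if len(q) else '')
for a in range(520,600,8):
    k=q[(q[:,0]>a)&(q[:,0]<a+8)]
    if len(k): print(a,np.percentile(k[:,2],[5,95]).round(1))
E
```

```text
time_s: 15.25
eef_pos: [404.6, -100.4, -3.6]
ee_rot: [-1.573, -0.001, 1.571]
wrist_force: [-0.6, -0.2, -0.2]
gripper_width: 91.3
time_s: 16.12
eef_pos: [404.7, -100.4, -3.3]
ee_rot: [-1.573, -0.001, 1.571]
wrist_force: [-0.1, -0.0, 6.5]
gripper_width: 55.6
time_s: 16.75
eef_pos: [405.3, -100.6, 37.6]
ee_rot: [-1.575, -0.0, 1.571]
wrist_force: [-0.3, -0.2, -2.7]
gripper_width: 55.9
t 16.75 pos [ 405.3 -100.6   37.6] psi 90.02 F [-0.3 -0.2 -2.7] w 55.9 -> rows x,y,z [ 1.991  0.029 -0.498] yaw+- 0.0
137
[[ 537.3 -124.7   62.6]
 [ 559.5  -96.1   66.1]
 [ 581.2  -70.6   69.3]]
528 [66.3 68. ]
536 [56.2 69.9]
544 [63.6 68.9]
552 [63.8 69. ]
560 [53.8 69.5]
568 [63.2 69.3]
576 [63.3 68.7]
```

```bash
python3 -m inch '[{"x":0.2,"y":0.04,"z":-0.1,"yaw":0},{"x":0.4,"y":0.08,"z":-0.25,"yaw":0},{"x":0.6,"y":0.1,"z":-0.4,"yaw":0},{"x":0.8,"y":0.1,"z":-0.5,"yaw":0},{"x":1,"y":0.1,"z":-0.5,"yaw":0},{"x":1,"y":0.1,"z":-0.5,"yaw":0}]' 1
python3 -m inch '[{"x":0.2,"y":0,"z":0,"yaw":0},{"x":0.4,"y":0,"z":0,"yaw":0},{"x":0.6,"y":0,"z":0,"yaw":0},{"x":0.8,"y":0,"z":0,"yaw":0},{"x":0.96,"y":0,"z":0,"yaw":0},{"x":0.97,"y":0,"z":0,"yaw":0}]' 1
python3 - <<'E'
from h import *
go(455,98.5,12,90)
im,P=grab('side'); np.savez('side2',im=im,P=P); b,g,r=[im[...,i].astype(int) for i in range(3)]
ok=(P[...,2]>5)&(P[...,2]<120)&(P[...,0]>380)&(P[...,0]<700)&(P[...,1]>0)&(P[...,1]<200)
for n,m in (('blue',(b>90)&(b-r>40)),('red',(r>70)&(g<60)&(b<70)),('yel',(r-b>45)&(g-b>25))):
    q=P[m&ok]; print(n,len(q),np.percentile(q,[2,50,98],axis=0).round(1).tolist() if len(q) else '')
cv2.imwrite('pics/s2.png',cv2.resize(im[150:320,130:330],None,fx=4,fy=4,interpolation=2)[:600,:800])
E
```

```text
time_s: 17.55
eef_pos: [454.4, 0.4, 26.9]
ee_rot: [-1.573, -0.001, 1.573]
wrist_force: [-0.1, 0.0, -2.2]
gripper_width: 56.0
time_s: 18.3
eef_pos: [454.1, 97.7, 26.8]
ee_rot: [-1.573, -0.001, 1.574]
wrist_force: [0.4, -0.7, -2.7]
gripper_width: 55.7
t 18.3 pos [454.1  97.7  26.8] psi 90.21 F [ 0.4 -0.7 -2.7] w 55.7 -> rows x,y,z [ 0.008  0.148 -0.009] yaw+- 0.002
blue 8 [[583.4, 126.1, 35.0], [592.5, 128.5, 40.4], [608.7, 130.9, 46.0]]
red 102 [[432.2, 44.5, 14.8], [551.7, 102.5, 54.7], [579.5, 134.9, 91.8]]
yel 15 [[454.3, 131.2, 11.3], [562.0, 133.0, 15.9], [621.5, 136.5, 18.4]]
```

View pics/s2.png

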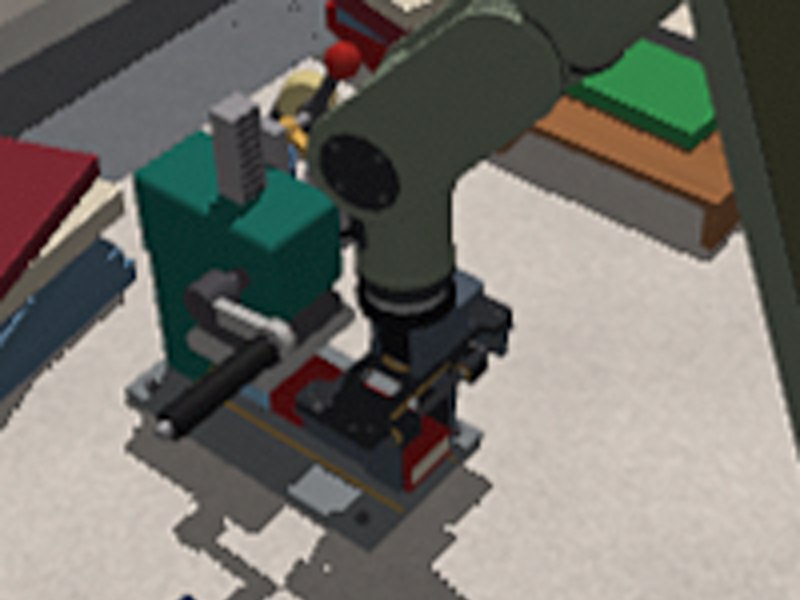

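The side view shows the notebook under the platen with the papered end in, just right of the left yellow line, and the gripper clear of the crank handle. I'll lower and release.

```bash
python3 -m inch '[{"x":0.01,"y":0.05,"z":0,"yaw":0},{"x":0.01,"y":0.1,"z":0,"yaw":0},{"x":0.01,"y":0.13,"z":0,"yaw":0},{"x":0.01,"y":0.15,"z":0,"yaw":0},{"x":0.01,"y":0.15,"z":0,"yaw":0}]' 1
python3 -m inch '[{"x":0,"y":0,"z":0,"yaw":0},{"x":0,"y":0,"z":0,"yaw":0},{"x":0,"y":0,"z":0,"yaw":0},{"x":0,"y":-0.1,"z":0,"yaw":0},{"x":0,"y":-0.3,"z":0,"yaw":0},{"x":0,"y":-0.6,"z":0.3,"yaw":0},{"x":0,"y":-1,"z":0.7,"yaw":0},{"x":0,"y":-1,"z":1,"yaw":0},{"x":0,"y":-1,"z":1,"yaw":0}]' 0
python3 - <<'E'
from h import *
go(562,-1.5,300,90)
im,P=grab('wrist'); b,g,r=[im[...,i].astype(int) for i in range(3)]
ok=(P[...,2]>5)&(P[...,2]<70)&(P[...,0]>380)&(P[...,0]<700)&(P[...,1]>0)&(P[...,1]<200)
for n,m in (('red',(r>70)&(g<60)&(b<70)),):
    q=P[m&ok&(P[...,2]>34)]; print(n,len(q),np.percentile(q,[2,50,98],axis=0).round(1).tolist()); print(cv2.minAreaRect(q[:,:2].astype(np.float32)))
im,P=grab('side'); b,g,r=[im[...,i].astype(int) for i in range(3)]
q=P[(b>90)&(b-r>40)&(P[...,2]>5)&(P[...,2]<120)&(P[...,0]>480)&(P[...,0]<700)&(P[...,1]>0)&(P[...,1]<200)]; print('blue',len(q),np.percentile(q,[2,50,98],axis=0).round(1).tolist())
E
```

```text
time_s: 18.98
eef_pos: [454.2, 98.2, 11.9]
ee_rot: [-1.573, -0.001, 1.574]
wrist_force: [-0.5, -0.4, -1.0]
gripper_width: 55.7
time_s: 20.1
eef_pos: [352.4, 97.7, 112.6]
ee_rot: [-1.574, -0.001, 1.575]
wrist_force: [0.2, 0.4, -0.1]
gripper_width: 91.2
t 20.1 pos [352.4  97.7 112.6] psi 90.21 F [ 0.2  0.4 -0.1] w 91.2 -> rows x,y,z [-0.999 -1.869 -2.098] yaw+- 0.002
red 2072 [[442.1, 71.1, 40.4], [458.7, 94.8, 41.7], [487.1, 124.6, 43.0]]
((465.771240234375, 98.02144622802734), (49.506351470947266, 55.74852752685547), 0.8759589195251465)
blue 10 [[584.3, 97.5, 21.7], [587.0, 128.2, 34.7], [612.7, 130.6, 43.4]]
```

```bash
python3 - <<'E'
from h import *
im,P=grab('wrist')
q=P[(P[...,2]>36)&(P[...,2]<46)&(P[...,0]>400)&(P[...,0]<520)&(P[...,1]>50)&(P[...,1]<150)]
print(len(q),np.percentile(q[:,0],[0,1,99])); print(cv2.minAreaRect(q[:,:2].astype(np.float32)))
b=P[(P[...,2]>12)&(P[...,2]<18)&(P[...,0]>400)&(P[...,1]>10)&(P[...,1]<190)]; print('bed',b[:,0].min(),np.percentile(b,[1,99],axis=0).round(1))
im2,g=im.astype(int),0
y=P[(im2[...,2]-im2[...,0]>45)&(im2[...,1]-im2[...,0]>25)&(P[...,2]<22)&(P[...,2]>8)&(P[...,0]<560)]
for k in(y[y[:,1]>98],y[y[:,1]<98]): print('line',len(k),np.polyfit(k[:,0]-584,k[:,1],1) if len(k)>5 else '')
E
```

```text
2091 [443.63165368 444.22403947 491.33742042]
((468.42718505859375, 98.09345245361328), (49.42698287963867, 56.07267379760742), 0.4392127990722656)
bed 460.90716776042086 [[461.9  25.2  14. ]
 [514.8 172.   17.2]]
line 84 [-1.72804053e-03  1.32649945e+02]
line 154 [2.75608202e-03 6.52091676e+01]
```

The notebook is down: top at 41.7 mm (flat), y 0.9 mm right of the line midpoint, yaw about 0.4°, head ≈ 49 mm. Next, the lever.

```bash
python3 -m inch '[{"x":0,"y":-0.5,"z":0,"yaw":0},{"x":-0.5,"y":-1,"z":0,"yaw":0},{"x":-1,"y":-1,"z":0,"yaw":0},{"x":-1,"y":-1,"z":0,"yaw":0}]' 1
python3 -m inch '[{"x":0,"y":-0.4,"z":0,"yaw":0},{"x":0,"y":-0.8,"z":0,"yaw":0},{"x":0,"y":-0.8,"z":-0.5,"yaw":0},{"x":0,"y":-0.8,"z":-1,"yaw":0},{"x":0,"y":-0.8,"z":-1,"yaw":0}]' 1
python3 -m inch '[{"x":0,"y":0,"z":-0.5,"yaw":0},{"x":0,"y":0,"z":-0.8,"yaw":0},{"x":0,"y":0,"z":-1,"yaw":0},{"x":0,"y":0,"z":-1,"yaw":0}]' 1
python3 -c "from h import *; go(620,-1.5,292,90)"
```

```text
time_s: 20.75
eef_pos: [356.6, -5.1, 212.7]
ee_rot: [-1.576, -0.0, 1.567]
wrist_force: [-0.3, 0.4, -0.0]
gripper_width: 54.5
time_s: 21.38
eef_pos: [459.3, -4.7, 291.5]
ee_rot: [-1.574, -0.001, 1.568]
wrist_force: [-0.9, -0.4, 0.2]
gripper_width: 4.2
time_s: 21.88
eef_pos: [559.4, -4.2, 290.5]
ee_rot: [-1.571, -0.001, 1.568]
wrist_force: [-0.5, 0.5, 0.1]
gripper_width: 0.4
t 21.88 pos [559.4  -4.2 290.5] psi 89.86 F [-0.5  0.5  0.1] w 0.4 -> rows x,y,z [ 0.029 -0.015 -0.606] yaw+- -0.002
```

```bash
python3 -m inch '[{"x":0.02,"y":-0.02,"z":-0.1,"yaw":0},{"x":0.02,"y":-0.02,"z":-0.2,"yaw":0},{"x":0.02,"y":-0.02,"z":-0.3,"yaw":0},{"x":0.02,"y":-0.02,"z":-0.4,"yaw":0},{"x":0.02,"y":-0.02,"z":-0.5,"yaw":0},{"x":0.02,"y":-0.02,"z":-0.6,"yaw":0},{"x":0.02,"y":-0.02,"z":-0.68,"yaw":0},{"x":0.02,"y":-0.02,"z":-0.68,"yaw":0}]' 1
python3 -m inch '[{"x":0,"y":0,"z":0.3,"yaw":0},{"x":0,"y":0,"z":0.6,"yaw":0},{"x":0,"y":0,"z":1,"yaw":0},{"x":0,"y":0,"z":1,"yaw":0}]' 1
python3 -m inch '[{"x":0,"y":0,"z":0.5,"yaw":0.3},{"x":0,"y":0,"z":1,"yaw":0.5},{"x":0,"y":0,"z":1,"yaw":0.5},{"x":0,"y":0,"z":1,"yaw":0.5},{"x":0,"y":0,"z":1,"yaw":0.5}]' 0
python3 - <<'E'
from h import *
go(510,238,300,0)
for n in('top','side'):
    im,P=grab(n); b,g,r=[im[...,i].astype(int) for i in range(3)]
    q=P[(r>80)&(g<70)&(b<80)&(P[...,2]>270)&(P[...,2]<345)&(abs(P[...,1])<30)&(P[...,0]>540)&(P[...,0]<720)]; print(n,len(q),np.median(q,0) if len(q) else '')
    q=P[(r<60)&(P[...,2]>170)&(P[...,2]<230)&(P[...,1]>195)&(P[...,1]<290)&(P[...,0]>450)&(P[...,0]<650)]; print('handle',len(q),np.median(q,0) if len(q) else '')
E
```

```text
time_s: 22.88
eef_pos: [627.9, -2.5, 292.1]
ee_rot: [-1.571, -0.001, 1.568]
wrist_force: [-0.4, 1.0, 0.3]
gripper_width: -0.1
time_s: 23.38
eef_pos: [525.5, -2.2, 293.0]
ee_rot: [-1.571, -0.001, 1.568]
wrist_force: [0.3, -0.1, 0.9]
gripper_width: 0.5
time_s: 24.0
eef_pos: [426.0, -1.9, 293.3]
ee_rot: [-1.571, -0.001, 0.783]
wrist_force: [-0.1, 0.0, 0.6]
gripper_width: 47.8
t 24.0 pos [426.   -1.9 293.3] psi 44.87 F [-0.1  0.   0.6] w 47.8 -> rows x,y,z [ 2.288 -0.064  1.108] yaw+- 0.499
top 98 [666.51482552  -2.17290253 321.90374507]
handle 268 [508.20316358 237.37729318 207.87319034]
side 41 [663.89203209   7.05929686 319.64784296]
handle 265 [501.09678743 245.99837154 206.3965619 ]
```

The lever is thrown: knob now at x≈666, i.e. 34 mm behind its pin. On to the crank handle, at (509.5, 238.5, 197).

```bash
python3 -m inch '[{"x":0.3,"y":0,"z":0.2,"yaw":0.1},{"x":0.6,"y":0,"z":0.5,"yaw":0.3},{"x":1,"y":0,"z":0.5,"yaw":0.5},{"x":1,"y":0,"z":0.5,"yaw":0.5},{"x":1,"y":0,"z":0.5,"yaw":0.5},{"x":1,"y":0,"z":0.5,"yaw":0.5}]' 0
python3 -m inch '[{"x":0.2,"y":0,"z":0.5,"yaw":0},{"x":0.49,"y":0,"z":1,"yaw":0},{"x":0.49,"y":0,"z":1,"yaw":0},{"x":0.49,"y":0,"z":1,"yaw":0}]' 0
python3 -c "from h import *; go(509.5,238.5,172,0)"
```

```text
time_s: 24.85
eef_pos: [461.7, 104.3, 293.0]
ee_rot: [-1.57, 0.0, 0.002]
wrist_force: [-0.7, 0.1, -0.7]
gripper_width: 91.2
time_s: 25.35
eef_pos: [510.2, 204.0, 292.6]
ee_rot: [-1.571, 0.001, 0.004]
wrist_force: [0.3, -0.1, -0.3]
gripper_width: 91.0
t 25.35 pos [510.2 204.  292.6] psi 0.22 F [ 0.3 -0.1 -0.3] w 91.0 -> rows x,y,z [-0.004  1.206  0.345] yaw+- 0.002
```

```bash
python3 -m inch '[{"x":0,"y":0,"z":0.35,"yaw":0},{"x":0,"y":0.3,"z":0.35,"yaw":0},{"x":0,"y":0.6,"z":0.35,"yaw":0},{"x":0,"y":0.9,"z":0.35,"yaw":0},{"x":0,"y":1,"z":0.35,"yaw":0},{"x":0,"y":1,"z":0.35,"yaw":0}]' 0
python3 -m inch '[{"x":0,"y":0.1,"z":0,"yaw":0},{"x":0,"y":0.2,"z":0,"yaw":0},{"x":0,"y":0.2,"z":0,"yaw":0}]' 0
python3 -m inch '[{"x":0,"y":0,"z":0,"yaw":0},{"x":0,"y":0,"z":0,"yaw":0},{"x":0,"y":0,"z":0,"yaw":0},{"x":0,"y":0,"z":0,"yaw":0},{"x":0,"y":0,"z":0,"yaw":0},{"x":0,"y":0,"z":0,"yaw":0},{"x":0,"y":0,"z":0,"yaw":0},{"x":0,"y":0,"z":0,"yaw":0},{"x":0,"y":0,"z":0,"yaw":0},{"x":0,"y":0,"z":0,"yaw":0}]' 1
```

```text
time_s: 26.1
eef_pos: [509.8, 238.2, 193.0]
ee_rot: [-1.571, 0.001, 0.003]
wrist_force: [0.2, 0.6, 0.1]
gripper_width: 91.2
time_s: 26.48
eef_pos: [509.3, 238.0, 172.1]
ee_rot: [-1.572, 0.003, 0.003]
wrist_force: [-0.2, 0.2, 0.2]
gripper_width: 91.0
time_s: 27.72
eef_pos: [508.9, 238.0, 172.1]
ee_rot: [-1.572, 0.004, 0.003]
wrist_force: [-2.3, 0.6, 0.8]
gripper_width: 24.2
```

```bash
python3 -m inch '[{"x":0,"y":0.04,"z":0,"yaw":0},{"x":0,"y":0.08,"z":0,"yaw":0},{"x":0,"y":0.12,"z":0,"yaw":0},{"x":0,"y":0.16,"z":0,"yaw":0},{"x":0,"y":0.18,"z":0,"yaw":0},{"x":0,"y":0.18,"z":0,"yaw":0},{"x":0,"y":0.18,"z":0,"yaw":0}]' 1
python3 - <<'E'
from h import *
go(509.5,238,172,0)
im,P=grab('side'); b,g,r=[im[...,i].astype(int) for i in range(3)]
q=P[(r-b>60)&(g-b>25)&(P[...,2]>225)&(P[...,2]<300)&(P[...,1]>10)&(P[...,1]<60)&(P[...,0]>540)]; print(len(q),np.percentile(q,[10,50,90],axis=0).round(1).tolist() if len(q) else '')
s=np.load('side.npz'); P=s['P']; b,g,r=[s['im'][...,i].astype(int) for i in range(3)]
q=P[(r-b>60)&(g-b>25)&(P[...,2]>225)&(P[...,2]<300)&(P[...,1]>10)&(P[...,1]<60)&(P[...,0]>540)]; print(len(q),np.percentile(q,[10,50,90],axis=0).round(1).tolist() if len(q) else '')
A=np.arange(-.24,2.1,.12); h=lambda c:np.array([75*np.sin(c-1.48),75*np.cos(c-1.48)])
for c in A: print(round(c,2),((h(c)-h(-.24))*[1,-1]/100).round(3))
c=np.hstack([s['im'][130:290,120:320],im[130:290,120:320]]); cv2.imwrite('pics/p.png',cv2.resize(c,None,fx=2,fy=2))
E
```

```text
time_s: 28.6
eef_pos: [509.1, 238.0, 155.1]
ee_rot: [-1.572, 0.003, 0.003]
wrist_force: [-2.2, -0.9, 6.4]
gripper_width: 24.3
t 28.6 pos [509.1 238.  155.1] psi 0.2 F [-2.2 -0.9  6.4] w 24.3 -> rows x,y,z [ 0.004 -0.169  0.   ] yaw+- 0.002
38 [[582.9, 28.5, 245.3], [608.1, 33.3, 252.8], [628.5, 38.5, 255.0]]
32 [[601.2, 28.9, 240.7], [617.3, 33.7, 246.2], [629.1, 36.7, 254.0]]
-0.24 [ 0. -0.]
-0.12 [-0.008 -0.09 ]
0.0 [-0.005 -0.179]
0.12 [ 0.008 -0.268]
0.24 [ 0.032 -0.355]
0.36 [ 0.067 -0.438]
0.48 [ 0.111 -0.517]
0.6 [ 0.164 -0.589]
0.72 [ 0.225 -0.655]
0.84 [ 0.294 -0.713]
0.96 [ 0.369 -0.762]
1.08 [ 0.45  -0.802]
1.2 [ 0.534 -0.832]
1.32 [ 0.622 -0.852]
1.44 [ 0.712 -0.861]
1.56 [ 0.802 -0.859]
1.68 [ 0.891 -0.847]
1.8 [ 0.978 -0.823]
1.92 [ 1.061 -0.79 ]
2.04 [ 1.14  -0.747]
```

View pics/p.png

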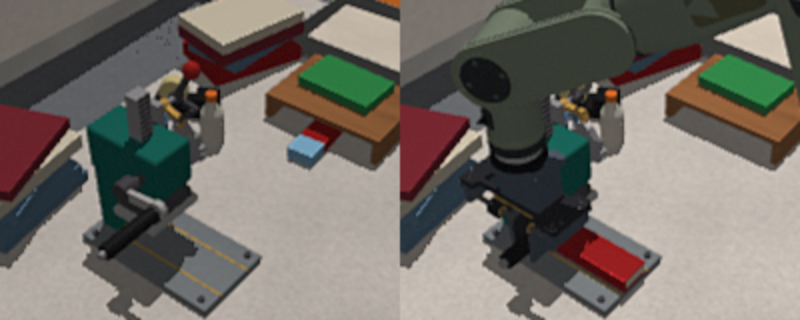

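The wrist now carries about +6.4 N, and the brass pawl's tip has risen (its seen end went from x≈601, z≈241 to x≈583, z≈255), so the pawl is out. I'll let the crank back slowly along the arc.

```bash
python3 -m inch '[{"x":-0.008,"y":-0.09,"z":0,"yaw":0},{"x":-0.005,"y":-0.179,"z":0,"yaw":0},{"x":0.008,"y":-0.268,"z":0,"yaw":0},{"x":0.032,"y":-0.355,"z":0,"yaw":0},{"x":0.067,"y":-0.438,"z":0,"yaw":0},{"x":0.111,"y":-0.517,"z":0,"yaw":0},{"x":0.164,"y":-0.589,"z":0,"yaw":0},{"x":0.225,"y":-0.655,"z":0,"yaw":0},{"x":0.294,"y":-0.713,"z":0,"yaw":0},{"x":0.369,"y":-0.762,"z":0,"yaw":0},{"x":0.45,"y":-0.802,"z":0,"yaw":0},{"x":0.45,"y":-0.802,"z":0,"yaw":0}]' 1
python3 -c "
from h import *
go(584,238,165,0); p=readout.state()['eef_pos']; x,z=p[0]-583.8,p[2]+24.8-190; print('c~',np.arctan2(x,z)+1.48,np.hypot(x,z))"
```

```text
time_s: 30.15
eef_pos: [558.5, 238.0, 235.2]
ee_rot: [-1.571, -0.005, 0.003]
wrist_force: [8.7, 0.2, -2.7]
gripper_width: 24.4
t 30.15 pos [558.5 238.  235.2] psi 0.17 F [ 8.7  0.2 -2.7] w 24.4 -> rows x,y,z [ 0.252  0.703 -0.001] yaw+- 0.002
c~ 1.13277021391167 74.45651766155065
```

```bash
python3 -m inch '[{"x":0.056,"y":-0.019,"z":0,"yaw":0},{"x":0.144,"y":-0.039,"z":0,"yaw":0},{"x":0.234,"y":-0.048,"z":0,"yaw":0},{"x":0.324,"y":-0.046,"z":0,"yaw":0},{"x":0.413,"y":-0.034,"z":0,"yaw":0},{"x":0.46,"y":-0.023,"z":0,"yaw":0},{"x":0.5,"y":-0.01,"z":0,"yaw":0},{"x":0.5,"y":-0.01,"z":0,"yaw":0}]' 1
python3 -c "
from h import *
go(584,238,165,0); p=readout.state()['eef_pos']; x,z=p[0]-583.8,p[2]+24.8-190; print('c~',np.arctan2(x,z)+1.48,np.hypot(x,z))
im,P=grab('side'); q=P[(P[...,2]>30)&(P[...,2]<110)&(P[...,0]>540)&(P[...,0]<560)&(P[...,1]>146)&(P[...,1]<158)]; print(len(q),np.percentile(q[:,2],[2,50,98]) if len(q) else '')
h=lambda c:np.array([75*np.sin(c-1.48),75*np.cos(c-1.48)]); c0=np.arctan2(x,z)+1.48
for c in np.arange(c0,2.15,.06): print(round(c,2),((h(c)-h(c0))*[1,-1]/100).round(3))"
```

```text
time_s: 31.15
eef_pos: [610.5, 238.2, 234.5]
ee_rot: [-1.572, -0.007, 0.003]
wrist_force: [6.6, 0.5, -6.0]
gripper_width: 24.8
t 31.15 pos [610.5 238.2 234.5] psi 0.16 F [ 6.6  0.5 -6. ] w 24.8 -> rows x,y,z [-0.271  0.693 -0.001] yaw+- 0.002
c~ 1.8482947951625923 74.2833889296022
16 [47.04062473 56.30158172 64.18147855]
1.85 [ 0. -0.]
1.91 [0.041 0.017]
1.97 [0.082 0.037]
2.03 [0.121 0.06 ]
2.09 [0.159 0.084]
2.15 [0.195 0.111]
```

```bash
python3 -m inch '[{"x":0.02,"y":0.008,"z":0,"yaw":0},{"x":0.041,"y":0.017,"z":0,"yaw":0},{"x":0.062,"y":0.027,"z":0,"yaw":0},{"x":0.082,"y":0.037,"z":0,"yaw":0},{"x":0.1,"y":0.048,"z":0,"yaw":0},{"x":0.121,"y":0.06,"z":0,"yaw":0},{"x":0.121,"y":0.06,"z":0,"yaw":0},{"x":0.121,"y":0.06,"z":0,"yaw":0}]' 1
python3 -c "
from h import *
go(584,238,165,0); p=readout.state()['eef_pos']; x,z=p[0]-583.8,p[2]+24.8-190; print('c~',np.arctan2(x,z)+1.48,np.hypot(x,z))"
```

```text
time_s: 32.2
eef_pos: [618.5, 238.3, 230.5]
ee_rot: [-1.572, -0.0, 0.003]
wrist_force: [-10.7, -0.7, 10.6]
gripper_width: 24.4
t 32.2 pos [618.5 238.3 230.5] psi 0.19 F [-10.7  -0.7  10.6] w 24.4 -> rows x,y,z [-0.345  0.655 -0.001] yaw+- 0.002
c~ 1.9681161160289182 73.97810871122408
```

The force has reversed to about 15 N and the crank stands at ≈1.97: the platen is on the notebook. I'll let go and rise.

```bash
python3 -m inch '[{"x":0,"y":0,"z":0,"yaw":0},{"x":0,"y":0,"z":0,"yaw":0},{"x":0,"y":0,"z":0,"yaw":0},{"x":0,"y":0,"z":0,"yaw":0},{"x":0,"y":0,"z":0,"yaw":0},{"x":0,"y":0,"z":0,"yaw":0},{"x":0,"y":-0.3,"z":0,"yaw":0},{"x":0,"y":-0.6,"z":0,"yaw":0},{"x":0,"y":-1,"z":0,"yaw":0},{"x":0,"y":-1,"z":0,"yaw":0}]' 0
python3 -m inch '[{"x":-0.3,"y":0,"z":0.3,"yaw":0},{"x":-0.6,"y":0,"z":0.6,"yaw":0},{"x":-1,"y":0,"z":1,"yaw":0},{"x":-1,"y":0,"z":1,"yaw":0}]' 0
python3 - <<'E'
from h import *
go(0,0,0,0)
o={n:np.load(n+'.npz') for n in('top','side')}
for n in('side','top'):
    im,P=grab(n); b,g,r=[im[...,i].astype(int) for i in range(3)]
    q=P[(r>80)&(g<60)&(b<70)&(P[...,2]>36)&(P[...,2]<48)&(P[...,0]>400)&(P[...,0]<600)&(P[...,1]>50)&(P[...,1]<150)]; print(n,'book',len(q),q.min(0).round(1),q.max(0).round(1),cv2.minAreaRect(q[:,:2].astype(np.float32)))
    q=P[(r<60)&(P[...,2]>225)&(P[...,2]<290)&(P[...,1]>195)&(P[...,1]<290)&(P[...,0]>450)&(P[...,0]<680)]; print('handle',len(q),np.median(q,0).round(1) if len(q) else '')
    if n=='side': c=im
cv2.imwrite('pics/end.png',cv2.resize(c[110:310,100:360],None,fx=3,fy=3))
E
```

```text
time_s: 33.45
eef_pos: [619.7, 238.9, 334.6]
ee_rot: [-1.569, -0.008, 0.003]
wrist_force: [-0.4, 0.2, -0.1]
gripper_width: 91.2
time_s: 33.95
eef_pos: [516.6, 340.7, 333.3]
ee_rot: [-1.569, -0.005, 0.008]
wrist_force: [0.3, -0.5, -0.2]
gripper_width: 91.4
t 33.95 pos [516.6 340.7 333.3] psi 0.46 F [ 0.3 -0.5 -0.2] w 91.4 -> rows x,y,z [-5.211  3.299 -3.371] yaw+- 0.005
side book 378 [433.2  72.   36.2] [536.4 130.3  46.1] ((484.7986755371094, 101.162353515625), (58.24980545043945, 103.2333755493164), 89.96467590332031)
handle 39 [608.6 283.8 262. ]
top book 578 [434.9  70.9  36. ] [543.7 125.2  47.4] ((489.31036376953125, 98.22212219238281), (54.306339263916016, 108.87145233154297), 89.51030731201172)
handle 289 [616.7 240.6 266.8]
```

View pics/end.png

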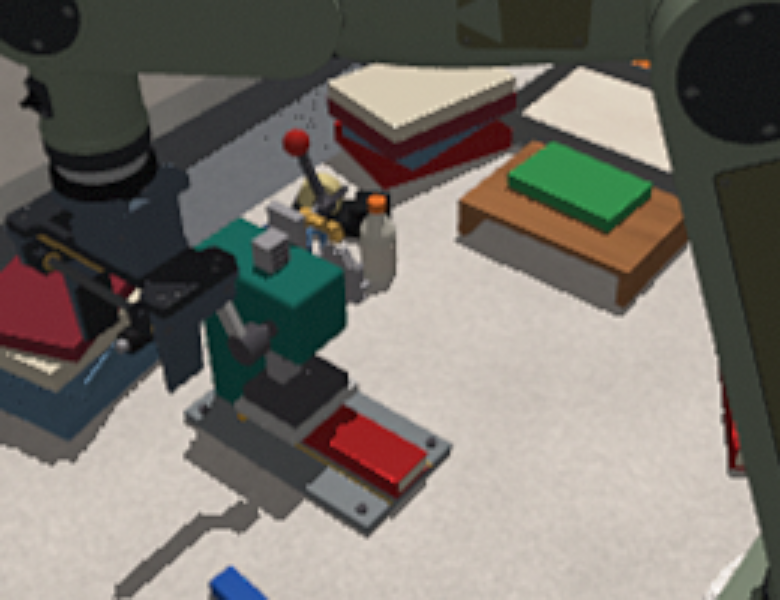

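The picture shows the platen (px 290,395) on the notebook, the lever thrown back (knob 297,142), and the arm clear. Handing in.

```bash
python3 -c "
from cell import ticket; print(ticket.hand_in())"
```

```text
the job is handed in; nothing more can be done
None
```

The notebook is in the press with the platen resting on it, and I handed the job in at about 34 s. No verdict was reported.

- **What I did:** I drew the narrow notebook out from under the riser by its papered end, laid it down turned and re-gripped it by the plain end. It then went in sideways and was set down. I threw the lever, wound the crank up about 0.23 rad until the pawl sprang out, and let the crank back at about 1 rad/s.
- **Notebook:** in the last images it lies flat, with its plain end at x ≈ -150 mm in the press. That puts the papered end about 50 mm in and 10 mm short of the stop. It is about 1 mm off centre by the top view.
- **Platen and crank:** the platen stands on the notebook with the crank at about 1.97. The wrist force reversed before I let go, so the load was off the hand. The handle stayed in place afterwards.
- **Rest of the desk:** nothing was seen to have moved, though I only judged this by eye. The mug and stapler were not fully in the last view. The arm is clear of everything.

- **First grasp missed:** by the wrist camera's depth the fingertips are about 6 mm behind the reported TCP, not 17 mm ahead as stated. The jaws shut above the notebook without moving it, and I worked about 23 mm lower from then on.
- **Small disagreement:** the side view gave the notebook's centre about 3 mm further left (y = 101) than the top and wrist views (98). Both are within tolerance.

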